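# Line the bisque vases up by height, shortest by the lamp

### The job

Line the four plain terracotta vases up in order of height on the board, each standing upright in the middle of its own cork disc, the shortest at the end next to the desk lamp and the tallest farthest from it, so that none stands in a taller one's shade when they are inspected. They are brittle: set them down gently, knock none over, and leave the blue mug where it stands.

Things in the scene. Friction and masses are not known exactly. Their poses are not given: they have to be found in the camera images.
- vase_shortest: the shortest of a set of four plain unglazed terracotta bottle vases (round, standing upright): 80 mm high, belly 48 mm across, foot 36 mm, about 120 g. Its upper 30 mm is a straight round neck 26 mm across with a 31 mm lip at the very top; below the neck it widens to the belly. Origin: centre of its underside, z up.
- vase_second: the second shortest of a set of four plain unglazed terracotta bottle vases (round, standing upright): 105 mm high, belly 56 mm across, foot 41 mm, about 180 g. Its upper 30 mm is a straight round neck 26 mm across with a 31 mm lip at the very top; below the neck it widens to the belly. Origin: centre of its underside, z up.
- vase_third: the second tallest of a set of four plain unglazed terracotta bottle vases (round, standing upright): 130 mm high, belly 64 mm across, foot 47 mm, about 260 g. Its upper 30 mm is a straight round neck 26 mm across with a 31 mm lip at the very top; below the neck it widens to the belly. Origin: centre of its underside, z up.
- vase_tallest: the tallest of a set of four plain unglazed terracotta bottle vases (round, standing upright): 155 mm high, belly 72 mm across, foot 53 mm, about 340 g. Its upper 30 mm is a straight round neck 26 mm across with a 31 mm lip at the very top; below the neck it widens to the belly. Origin: centre of its underside, z up.
- disc_1: one of four alike cork discs, 70 mm across and 5 mm thick, fixed in a row 80 to 130 mm apart (centres) on a wooden board (460 x 110 mm, 18 mm thick) that lies on the bench; number 1 counted along the board from its -y end. Origin: centre of the disc's underside (18 mm above the bench; the cork's top is 5 mm higher); its y axis runs along the row towards disc 4, z up.
- disc_2: one of four alike cork discs, 70 mm across and 5 mm thick, fixed in a row 80 to 130 mm apart (centres) on a wooden board (460 x 110 mm, 18 mm thick) that lies on the bench; number 2 counted along the board from its -y end. Origin: centre of the disc's underside (18 mm above the bench; the cork's top is 5 mm higher); its y axis runs along the row towards disc 4, z up.
- disc_3: one of four alike cork discs, 70 mm across and 5 mm thick, fixed in a row 80 to 130 mm apart (centres) on a wooden board (460 x 110 mm, 18 mm thick) that lies on the bench; number 3 counted along the board from its -y end. Origin: centre of the disc's underside (18 mm above the bench; the cork's top is 5 mm higher); its y axis runs along the row towards disc 4, z up.
- disc_4: one of four alike cork discs, 70 mm across and 5 mm thick, fixed in a row 80 to 130 mm apart (centres) on a wooden board (460 x 110 mm, 18 mm thick) that lies on the bench; number 4 counted along the board from its -y end. Origin: centre of the disc's underside (18 mm above the bench; the cork's top is 5 mm higher); its y axis runs along the row towards disc 4, z up.
- lamp: desk lamp fixed to the bench beyond one end of the board: round dark base 124 mm across, thin stem, round aluminium shade 156 mm across, 358 mm high overall. Origin: centre of the base's underside, z up. At the other end stands a banding wheel (a turntable 170 mm across, 107 mm high); the two change places from start to start.
- mug: blue glazed mug, 85 mm high, 74 mm across, with a handle, standing among the vases; not one of the set. Origin: centre of its underside, z up.
There are look-alikes about, which are no part of the job. What is shaped like the vase_shortest but purple is not meant. What is shaped like the vase_third but red is not meant.

How it is judged:
At the end, for the whole second after the job is handed in: All four vases stand upright (within 0.1 rad), released and at rest, on the cork discs, each within 15 mm of its disc's centre, in order of height from the shortest on the disc nearest the lamp to the tallest on the disc farthest from it (angle between each of vase_shortest, vase_second, vase_third, vase_tallest's own z axis and vertical below 0.1 rad and linear speed of each of vase_shortest, vase_second, vase_third, vase_tallest below 0.02 m/s and angular speed of each of vase_shortest, vase_second, vase_third, vase_tallest below 0.2 rad/s and ((y of lamp in the frame of disc_1 above 0 m and horizontal distance between vase_shortest and disc_4 below 0.015 m and z of vase_shortest in the frame of disc_4 between 0 and 0.012 m and horizontal distance between vase_second and disc_3 below 0.015 m and z of vase_second in the frame of disc_3 between 0 and 0.012 m and horizontal distance between vase_third and disc_2 below 0.015 m and z of vase_third in the frame of disc_2 between 0 and 0.012 m and horizontal distance between vase_tallest and disc_1 below 0.015 m and z of vase_tallest in the frame of disc_1 between 0 and 0.012 m) or (y of lamp in the frame of disc_1 below 0 m and horizontal distance between vase_shortest and disc_1 below 0.015 m and z of vase_shortest in the frame of disc_1 between 0 and 0.012 m and horizontal distance between vase_second and disc_2 below 0.015 m and z of vase_second in the frame of disc_2 between 0 and 0.012 m and horizontal distance between vase_third and disc_3 below 0.015 m and z of vase_third in the frame of disc_3 between 0 and 0.012 m and horizontal distance between vase_tallest and disc_4 below 0.015 m and z of vase_tallest in the frame of disc_4 between 0 and 0.012 m))); the robot touches nothing.
It fails at once if a vase is knocked over (angle between any of vase_shortest, vase_second, vase_third, vase_tallest's own z axis and vertical above 0.6 rad).
It fails at once if a vase is pressed or banged down hard (more than 60 N on a cork disc) (contact force between any of vase_shortest, vase_second, vase_third, vase_tallest and disc_1 above 60 N or contact force between any of vase_shortest, vase_second, vase_third, vase_tallest and disc_2 above 60 N or contact force between any of vase_shortest, vase_second, vase_third, vase_tallest and disc_3 above 60 N or contact force between any of vase_shortest, vase_second, vase_third, vase_tallest and disc_4 above 60 N).
It fails at once if a vase is dropped onto a cork disc (comes down on it faster than 0.4 m/s, a fall of about 1 cm) ((horizontal distance between vase_shortest and disc_1 below 0.03 m and z of vase_shortest in the frame of disc_1 below 0.015 m and linear speed of vase_shortest above 0.4 m/s) or (horizontal distance between vase_shortest and disc_2 below 0.03 m and z of vase_shortest in the frame of disc_2 below 0.015 m and linear speed of vase_shortest above 0.4 m/s) or (horizontal distance between vase_shortest and disc_3 below 0.03 m and z of vase_shortest in the frame of disc_3 below 0.015 m and linear speed of vase_shortest above 0.4 m/s) or (horizontal distance between vase_shortest and disc_4 below 0.03 m and z of vase_shortest in the frame of disc_4 below 0.015 m and linear speed of vase_shortest above 0.4 m/s) or (horizontal distance between vase_second and disc_1 below 0.03 m and z of vase_second in the frame of disc_1 below 0.015 m and linear speed of vase_second above 0.4 m/s) or (horizontal distance between vase_second and disc_2 below 0.03 m and z of vase_second in the frame of disc_2 below 0.015 m and linear speed of vase_second above 0.4 m/s) or (horizontal distance between vase_second and disc_3 below 0.03 m and z of vase_second in the frame of disc_3 below 0.015 m and linear speed of vase_second above 0.4 m/s) or (horizontal distance between vase_second and disc_4 below 0.03 m and z of vase_second in the frame of disc_4 below 0.015 m and linear speed of vase_second above 0.4 m/s) or (horizontal distance between vase_third and disc_1 below 0.03 m and z of vase_third in the frame of disc_1 below 0.015 m and linear speed of vase_third above 0.4 m/s) or (horizontal distance between vase_third and disc_2 below 0.03 m and z of vase_third in the frame of disc_2 below 0.015 m and linear speed of vase_third above 0.4 m/s) or (horizontal distance between vase_third and disc_3 below 0.03 m and z of vase_third in the frame of disc_3 below 0.015 m and linear speed of vase_third above 0.4 m/s) or (horizontal distance between vase_third and disc_4 below 0.03 m and z of vase_third in the frame of disc_4 below 0.015 m and linear speed of vase_third above 0.4 m/s) or (horizontal distance between vase_tallest and disc_1 below 0.03 m and z of vase_tallest in the frame of disc_1 below 0.015 m and linear speed of vase_tallest above 0.4 m/s) or (horizontal distance between vase_tallest and disc_2 below 0.03 m and z of vase_tallest in the frame of disc_2 below 0.015 m and linear speed of vase_tallest above 0.4 m/s) or (horizontal distance between vase_tallest and disc_3 below 0.03 m and z of vase_tallest in the frame of disc_3 below 0.015 m and linear speed of vase_tallest above 0.4 m/s) or (horizontal distance between vase_tallest and disc_4 below 0.03 m and z of vase_tallest in the frame of disc_4 below 0.015 m and linear speed of vase_tallest above 0.4 m/s)).
It fails at once if the mug is moved by more than 30 mm (distance of mug from where it was at the start of the episode above 0.03 m).
It also fails if it takes over 109 s, if anything falls off the work surface, if the arm or the gripper's body presses on something with over 40 N, if the wrist force passes 120 N, or if a joint passes its speed limit or range.

### The arm

A 6-joint arm with a two-finger parallel gripper is mounted at the origin on the work surface. World frame = base frame: x ahead of the robot, y to its left, z up, the work surface at z = 0. Lengths are in m, angles in rad, forces in N, time in s.
With the tool pointing down it reaches from about 0.325 to 0.9 m from the base axis. Payload 6.1 kg.
Tool frame: the origin (TCP) lies midway between the tips of the shut fingers; the grasp point (between the pads) lies 19 mm behind it; z points along the fingers, y is the line along which they close (so a half turn about z gives the same grasp; the last joint's range is limited). The gripper opens to 85 mm and grips with 20 to 120 N. Pads are 22 mm wide; open, the fingers measure 114 mm over their backs; the gripper's body (76 mm by 85 mm) begins 54 mm behind the grasp point. The pads swing forward as they close: fully open they stand 13 mm farther back than shut.
Start: joints at [1.207, 0.22, 1.526, -0, 1.395, -0.126], TCP at [0.147, 0.607, 0.231] pointing down, gripper open.
Joint ranges: [-2.98, 2.98], [-0.91, 2.08], [0.09, 2.57], [-1.24, 4.39], [0.2, 2.65], [-2.68, 2.68]. Speed limits (rad/s): [2.57, 2.57, 3.01, 3.14, 3.14, 3.14].

### API

Orientations are given as [roll, pitch, yaw] about the fixed x, y, z axes, in that order (R = Rz(yaw) Ry(pitch) Rx(roll)).
In Python, from plant import movep, move_l, set_joints, gripper_to, hold, inverse_kinematics, observe, get_image, get_calibration, Unreachable, job_done gives the robot as it stands. Calls block until the motion is done:
- movep(position, orientation): joint-space move of the TCP to a pose.
- move_l(position, feed=0.15, rotation=None, max_force=None): straight line of the TCP; rotation=None keeps the orientation; feed is the mean speed in m/s. With max_force (N) it stops when the force on the tool has changed by that much, and returns True; else False.
- set_joints(angles): joint-space move.
- gripper_to(opening, f_grip=None): finger opening in m; f_grip is the grip in N (None keeps the last); returns when the fingers have stopped.
- hold(seconds).
- inverse_kinematics(position, orientation): joint angles nearest the present ones, or None.
- observe(): the state.
- get_image(name): name is "scene" or "top" or "wrist"; returns (picture, depth): 420x560x3 uint8, red, green, blue; 420x560 float32, m along the optical axis (not along the pixel's ray), 0 where there is no reading.
- get_calibration(name): a dict with "intrinsics" (3x3 intrinsics, pixels), "dist_coeffs" ([k1, k2, p1, p2, k3] as OpenCV has them; the pictures are not rectified), "world_from_camera" (4x4, takes a point from camera to world coordinates). Camera axes: x right, y down, z forward; pixel columns grow to the right and rows downward; lengths in m; the calibration is good to about 2 mm. A picture is of the moment at which its call begins: read the wrist's pose just before it. get_calibration takes no time and is no camera call; for the wrist camera it gives the pose at the moment of the call.
A pose or a line that the arm cannot do raises Unreachable and nothing moves.
- job_done(): hands the job in; it is judged then, once.
The state is a dict: "time_s": time; "q": joint angles; "joint_velocities": joint speeds; "joint_torque": joint torques, N m; "eef_pos": TCP position; "tcp_rot": TCP orientation; "ft_force": force on the tool from outside, world axes, zero at the start; "torque": the same for the moment, N m; "opening": finger opening in m; "grasp_force": force on a finger pad.
Only numpy, scipy, OpenCV 4.12 (cv2) and the standard library are available. Lean on these libraries where they do the work, as an engineer would, in place of code of your own. Each camera call takes 0.05 s, during which the arm holds its last target. There are 200 camera calls.

## Working session

There is one attempt and no reset: what is moved stays moved. The work goes in short steps, each a Python script; the robot and the scene stay as the last script left them, time stands still between calls to the robot, and variables do not carry over. Pictures are saved under pics/ and viewed, at most 14 in all, crops included, and the job is handed in when it is done.

```bash
mkdir -p pics
python3 - <<'E'
from plant import *
import cv2, numpy as np
for n in ("scene","top"):
    im,d=get_image(n); cv2.imwrite(f"pics/{n}0.png",im[...,::-1]); np.savez(f"{n}0.npz",im=im,d=d)
    c=get_calibration(n); print(n,c["world_from_camera"].round(3).tolist(),c["intrinsics"].tolist(),c["dist_coeffs"],(d>0).mean())
print(observe())
E
```

```text
scene [[0.655, 0.488, -0.577, 1.136], [0.756, -0.438, 0.487, -0.495], [-0.015, -0.755, -0.656, 0.726], [0.0, 0.0, 0.0, 1.0]] [[413.3127450462705, 0.0, 280.1519681530095], [0.0, 413.3127450462705, 201.8305645715897], [0.0, 0.0, 1.0]] [-0.06562044  0.          0.          0.          0.        ] 0.9959396258503401
top [[0.014, -0.997, 0.075, 0.436], [-1.0, -0.015, -0.004, -0.003], [0.005, -0.075, -0.997, 1.413], [0.0, 0.0, 0.0, 1.0]] [[508.2152602517589, 0.0, 283.89267011317315], [0.0, 508.2152602517589, 207.5647946439056], [0.0, 0.0, 1.0]] [-0.18529918  0.          0.          0.          0.        ] 0.9959821428571428
{'time_s': 0.1, 'q': array([ 1.20685926e+00,  2.21161917e-01,  1.52750922e+00, -1.24982960e-05,
        1.39468744e+00, -1.26102630e-01]), 'joint_velocities': array([ 0.00096558, -0.00281384, -0.00218086, -0.00039326,  0.001491  ,
        0.0014782 ]), 'joint_torque': array([ 2.43098417e-03, -4.98240817e+01, -3.90553379e+01, -1.06641178e-04,
        5.54523795e-03, -1.37995173e-05]), 'eef_pos': array([0.1470622 , 0.60688904, 0.23029293]), 'tcp_rot': array([-3.13983920e+00, -2.09894634e-04,  2.90376023e+00]), 'ft_force': array([-0.92348464, -0.14151576, -0.05188801]), 'torque': array([-0.04583691,  0.01986546, -0.02284755]), 'grasp_force': 0.0, 'opening': 0.08542349599719741}
```

View pics/scene0.png

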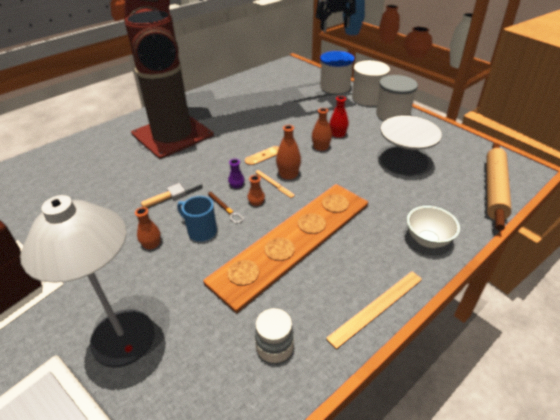

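View pics/top0.png

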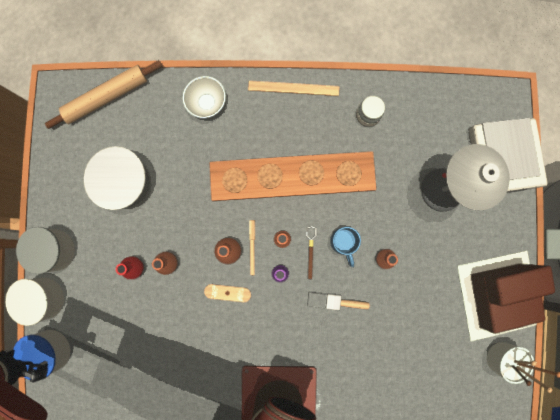

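The scene view shows the lamp at the -y end (scene 120,340), so disc 1 takes the shortest vase. 

Candidates in the top view are five terracotta or red bottles: (387,259), (282,240), (227,250), (165,263) and the bright red (129,267). There is also a purple one at (280,273). The four dull terracotta ones fit; I exclude the red and purple ones by colour. Next I measure heights and enlarge a crop.

```bash
cat > h.py <<'E'
from plant import *
import cv2, numpy as np
def cloud(n,d):
    c=get_calibration(n);K=c["intrinsics"];h,w=d.shape
    uv=np.stack(np.meshgrid(np.arange(w),np.arange(h)),-1).reshape(-1,1,2).astype(np.float32)
    r=cv2.undistortPoints(uv,K,c["dist_coeffs"]).reshape(h,w,2)
    p=np.dstack([r*d[...,None],d]); T=np.array(c["world_from_camera"])
    return p@T[:3,:3].T+T[:3,3]
E
python3 - <<'E'
from h import *
from scipy.optimize import least_squares
C={}
def circ(P,r0):
    f=lambda p:np.hypot(P[:,0]-p[0],P[:,1]-p[1])-p[2]
    return least_squares(f,[*P[:,:2].mean(0),r0],loss='soft_l1',f_scale=.001).x.round(4)
for n in("top","scene"):
    z=np.load(n+"0.npz");C[n]=cloud(n,z["d"]),z["im"]
X,im=C["top"]
for u,v in [(387,259),(282,240),(227,250),(165,263),(129,267),(280,273),(345,240)]:
    W=X[v-22:v+23,u-22:u+23].reshape(-1,3); I=im[v-22:v+23,u-22:u+23].reshape(-1,3)
    m=W[:,2]>.025; t=np.percentile(W[m,2],97); T=W[W[:,2]>t-.008]
    T=T
    print((u,v),"top z",t.round(4),"lip mid",((T.max(0)+T.min(0))/2)[:2].round(4),"n",len(T),"ext",np.ptp(T,axis=0)[:2].round(3),"col",np.median(I[m],axis=0))
# same from the scene cloud, near those positions
    c=((T.max(0)+T.min(0))/2)[:2]; S=C["scene"][0].reshape(-1,3)
    k=S[(np.hypot(*(S[:,:2]-c).T)<.045)&(S[:,2]>.01)]
    ts=np.percentile(k[:,2],98); nk=k[(k[:,2]>ts-.03)&(k[:,2]<ts-.008)]
    print("   scene top z",ts.round(4),"neck fit",circ(nk,.013),len(nk))
g=X[300:330,400:440]; print("bench z",np.median(g[...,2]))
# discs
im=C["top"][1]; hsv=cv2.cvtColor(im,cv2.COLOR_RGB2HSV)
print([hsv[v,u].tolist() for u,v in[(234,179),(270,175),(311,173),(348,172),(250,190),(330,160)]])
cv2.imwrite("pics/crop1.png",cv2.resize(im[145:290,110:410],None,fx=2.6,fy=2.6,interpolation=cv2.INTER_CUBIC)[...,::-1])
E
```

```text
(387, 259) top z 0.1112 lip mid [ 0.4143 -0.1533] n 92 ext [0.044 0.3  ] col [118.  79.  58.]
   scene top z 0.0876 neck fit [ 0.452  -0.1736  0.0335] 207
(282, 240) top z 0.8563 lip mid [ 0.4361 -0.0031] n 7 ext [0. 0.] col [132.  97.  75.]
   scene top z 0.0837 neck fit [ 0.4548 -0.0029  0.0129] 62
(227, 250) top z 0.1592 lip mid [0.4213 0.0753] n 121 ext [0.03  0.157] col [121.  80.  58.]
   scene top z 0.0971 neck fit [0.421  0.1437 0.0317] 69
(165, 263) top z 0.1339 lip mid [0.4038 0.1628] n 118 ext [0.065 0.332] col [114.  76.  55.]
   scene top z 0.1587 neck fit [0.42   0.1431 0.0127] 67
(129, 267) top z 0.1333 lip mid [0.3961 0.2091] n 106 ext [0.08  0.424] col [117.  45.  41.]Traceback (most recent call last):
  File "<stdin>", line 18, in <module>
    return _quantile_unchecked(
        a, q, axis, out, overwrite_input, method, keepdims, weights)
    return _ureduce(a,
                    func=_quantile_ureduce_func,
    ...<5 lines>...
                    overwrite_input=overwrite_input,
                    method=method)
    r = func(a, **kwargs)
    result = _quantile(arr,
                       quantiles=q,
    ...<2 lines>...
                       out=out,
                       weights=wgt)
    slices_having_nans = np.isnan(arr[-1, ...])
                                  ~~~^^^^^^^^^
IndexError: index -1 is out of bounds for axis 0 with size 0
```

```bash
cat > m.py <<'E'
from h import *
from scipy.optimize import least_squares
def circ(P,r):  # fixed-radius circle
    f=lambda p:np.hypot(P[:,0]-p[0],P[:,1]-p[1])-r
    return least_squares(f,P[:,:2].mean(0),loss='soft_l1',f_scale=.001).x.round(4)
z=np.load("top0.npz");im=z["im"];D=z["d"];X=cloud("top",D);X[(D<.5)]=np.nan
z=np.load("scene0.npz");S=cloud("scene",z["d"]);S[z["d"]<.2]=np.nan;S=S.reshape(-1,3);S=S[~np.isnan(S[:,0])]
for u,v in [(387,259),(282,240),(227,250),(165,263),(129,267),(280,273),(345,240)]:
    W=X[v-18:v+19,u-18:u+19].reshape(-1,3);W=W[np.nan_to_num(W[:,2])>.02]
    t=np.percentile(W[:,2],97); T=W[W[:,2]>t-.012]; c=(T.max(0)+T.min(0))[:2]/2
    k=S[(np.hypot(*(S[:,:2]-c).T)<.03)&(S[:,2]>.02)]; ts=np.percentile(k[:,2],99)
    nk=k[(k[:,2]>ts-.028)&(k[:,2]<ts-.008)]
    print((u,v),"z",t.round(4),"lip",c.round(4),np.ptp(T,axis=0)[:2].round(3),"scene z",ts.round(4),circ(nk,.013),len(nk))
print("bench z",np.nanmedian(X[300:330,400:440,2]),"board z",[np.nanmedian(X[v-1:v+2,u-1:u+2,2]).round(4) for u,v in[(252,188),(234,179),(348,172)]])
hsv=cv2.cvtColor(im,cv2.COLOR_RGB2HSV)
print([hsv[v-2:v+3,u-2:u+3].mean((0,1)).round().tolist() for u,v in[(234,179),(270,175),(311,173),(348,172),(252,188),(330,160)]])
cv2.imwrite("pics/crop1.png",cv2.resize(im[145:290,110:410],None,fx=2.6,fy=2.6,interpolation=cv2.INTER_CUBIC)[...,::-1])
E
python3 m.py
```

```text
(387, 259) z 0.1087 lip [ 0.4054 -0.2889] [0.026 0.029] scene z 0.1083 [ 0.4044 -0.2891] 78
(282, 240) z 0.0842 lip [ 0.4556 -0.0033] [0.029 0.029] scene z 0.0842 [ 0.4547 -0.0028] 60
(227, 250) z 0.1577 lip [0.4213 0.1399] [0.03  0.028] scene z 0.1588 [0.4197 0.1433] 62
(165, 263) z 0.1333 lip [0.3857 0.3121] [0.028 0.033] scene z 0.1325 [0.383  0.3135] 45
(129, 267) z 0.1324 lip [0.3692 0.4069] [0.026 0.029] scene z 0.1329 [0.3664 0.4066] 50
(280, 273) z 0.0843 lip [0.3614 0.0006] [0.029 0.029] scene z 0.0847 [0.36   0.0016] 54
(345, 240) z 0.089 lip [ 0.4473 -0.1735] [0.081 0.072] scene z 0.0884 [ 0.4302 -0.1728] 105
bench z 0.0005400742085138743 board z [np.float64(0.018), np.float64(0.0241), np.float64(0.026)]
[[14.0, 129.0, 217.0], [14.0, 129.0, 217.0], [14.0, 128.0, 221.0], [14.0, 129.0, 217.0], [13.0, 144.0, 229.0], [12.0, 147.0, 208.0]]
```

View pics/crop1.png

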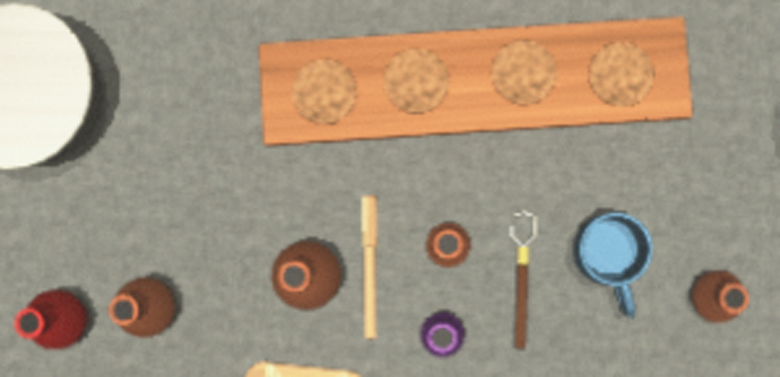

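The crop shows four dull terracotta vases at crop (735,298), (447,244), (293,276) and (124,310). Their measured heights are 105, 80, 155 and 130 mm. The red (29,322) and purple (442,337) ones are look-alikes. Next I locate the discs.

```bash
cat > d.py <<'E'
from h import *
def ray(n,uv,z):
    c=get_calibration(n);T=np.array(c["world_from_camera"])
    r=cv2.undistortPoints(np.float32(uv).reshape(-1,1,2),c["intrinsics"],c["dist_coeffs"]).reshape(-1,2)
    d=np.c_[r,np.ones(len(r))]@T[:3,:3].T
    return T[:3,3]+d*((z-T[2,3])/d[:,2])[:,None]
R={}
for n,seeds in (("top",[(348,172),(311,173),(270,175),(234,179)]),("scene",[(243,272),(279,248),(312,222),(336,203)])):
    im=np.load(n+"0.npz")["im"]; s=cv2.GaussianBlur(im,(3,3),0).astype(int)
    lab=cv2.cvtColor(cv2.GaussianBlur(im,(0,0),1.2),cv2.COLOR_RGB2LAB).astype(int)
    ou=[]
    for u,v in seeds:
        w=22; P=lab[v-w:v+w+1,u-w:u+w+1]; 
        a=P[...,1].astype(np.uint8); yy,xx=np.mgrid[-w:w+1,-w:w+1]; near=np.hypot(xx,yy)<18
        t,_=cv2.threshold(a[near].reshape(-1,1),0,255,cv2.THRESH_OTSU)
        m=((a<=t)&(a>135)&near).astype(np.uint8); m=cv2.morphologyEx(m,cv2.MORPH_CLOSE,np.ones((3,3)))
        k,l,st,ce=cv2.connectedComponentsWithStats(m); i=l[w,w] or 1+st[1:,4].argmax()
        cs=max(cv2.findContours((l==i).astype(np.uint8),0,1)[0],key=cv2.contourArea)
        e=cv2.fitEllipse(cv2.convexHull(cs)); ou.append((u-w+e[0][0],v-w+e[0][1])); print(n,t,np.round(ou[-1],1),np.round(e[1],1))
    R[n]=ray(n,ou,.023); print(R[n][:,:2].round(4).tolist())
    # depth-based check
    z=np.load(n+"0.npz");X=cloud(n,z["d"])
E
python3 d.py
python3 - <<'E'
from h import *
for p in [(.405,-.289,.073),(.384,.313,.098),(.42,.142,.36),(.405,-.289,.31),(.6,.15,.36),(.6,-.17,.36)]:
    print(inverse_kinematics(list(p),[np.pi,0,np.pi/2]))
E
```

```text
top 146.0 [348.6 173.2] [24.5 25.4]
top 146.0 [311.1 172.3] [24.4 24.9]
top 146.0 [269.8 175.7] [24.6 24.7]
top 146.0 [234.2 179.9] [24.5 24.9]
[[0.6395, -0.1864], [0.6402, -0.0824], [0.6288, 0.0315], [0.6159, 0.1295]]
scene 150.0 [241.8 269.6] [29.3 31.7]
scene 150.0 [279.  247.9] [22.3 29.4]
scene 150.0 [311.5 222.7] [18.7 27.2]
scene 151.0 [333.8 199.2] [23.6 29.3]
[[0.6328, -0.1836], [0.6383, -0.0807], [0.628, 0.0332], [0.6034, 0.1383]]
[-0.77842405  0.09593395  1.98663375  0.          1.05902495 -0.77842405]
[ 5.24551463e-01  5.27473935e-02  1.97831421e+00 -4.44089210e-16
  1.11053105e+00  5.24551463e-01]
[ 1.47803662e-01 -2.79929304e-01  1.77857030e+00 -4.44089210e-16
  1.64295166e+00  1.47803662e-01]
[-0.77842405 -0.13092456  1.74358684  0.          1.52893037 -0.77842405]
[ 1.17545372e-01  1.55549574e-01  1.36319028e+00 -4.44089210e-16
  1.62285280e+00  1.17545372e-01]
[-0.40247173  0.16824857  1.34895858  0.          1.62438551 -0.40247173]
```

```bash
cat > pp.py <<'E'
from h import *
O=[np.pi,0,np.pi/2+.075]
V={"s1":(.455,-.003,.080),"s2":(.405,-.289,.105),"s3":(.3845,.3128,.130),"s4":(.4205,.1415,.155)}
D={"s1":(.6385,-.1850),"s2":(.6392,-.0810),"s3":(.628,.0325),"s4":(.6150,.1310)}
def go(k):
    x,y,H=V[k]; zt=H-.031; zc=zt+.19; t0=observe()["time_s"]
    zs=max(.23,observe()["eef_pos"][2])
    movep([x,y,max(zs,zc)],O); gripper_to(.06,30)
    print("touch down",move_l([x,y,zt],.15,max_force=6))
    gripper_to(.0,30); s=observe(); print(k,"grip",s["opening"],s["grasp_force"],s["ft_force"].round(1))
    if not .02<s["opening"]<.034: raise SystemExit("bad grip")
    move_l([x,y,zt+.01],.03); move_l([x,y,zc],.2)
    X,Y=D[k]; movep([X,Y,zc],O); 
    move_l([X,Y,zt+.023+.012],.15); hold(.3)
    r=move_l([X,Y,zt+.023-.006],.02,max_force=4)
    s=observe(); print("landed",r,"dz",s["eef_pos"][2]-zt-.023,s["opening"],s["ft_force"].round(1))
    gripper_to(.05); hold(.3); move_l([X,Y,zt+.023+.06],.1); move_l([X,Y,max(.26,zt+.15)],.25)
    print("took",observe()["time_s"]-t0)
E
python3 - <<'E'
from pp import *
go("s1"); movep([.45,.2,.27],O)
im,d=get_image("top");cv2.imwrite("pics/t1.png",im[140:280,150:420][...,::-1].repeat(2,0).repeat(2,1))
X=cloud("top",d); X[d<.5]=np.nan; P=X.reshape(-1,3); c=D["s1"]
k=P[(np.hypot(P[:,0]-c[0],P[:,1]-c[1])<.03)&(P[:,2]>.085)]
print(len(k),(k.max(0)+k.min(0))/2,k.max(0)[2],observe()["time_s"])
E
```

```text
touch down False
s1 grip 0.02788312476613675 29.29718407569453 [-0.2 -0.2  4.3]
landed True dz 0.0009742747549336198 0.027575090665938617 [-0.7 -0.4  4.8]
took 11.2917
107 [ 0.63740977 -0.18610116  0.09909833] 0.11317402068439586 13.025
```

View pics/t1.png

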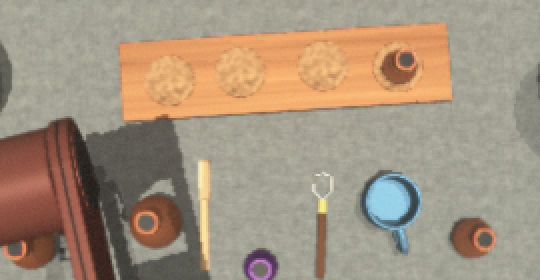

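The picture shows the shortest vase upright in the middle of disc 1 (crop 400,65), about 1.5 mm off. Now the second.

Run:
```python
from pp import *
go("s2"); go("s3"); print(observe()["time_s"])
```

```text
touch down False
s2 grip 0.027636860366854057 29.323229603469372 [-0.5  0.1  5. ]
landed True dz 0.0009228685102735876 0.027540299002067198 [-1.2  0.6  5.7]
took 10.6667
touch down False
s3 grip 0.02765522727411482 29.31288715917617 [-1.4 -0.7  5. ]
landed True dz 0.0009623208610565134 0.027918346570406236 [-0.9 -0.2  4.7]
took 10.666599999999999
34.3583
```

Run:
```python
from pp import *
go("s4"); movep([.36,.25,.33],O); hold(.5)
im,d=get_image("top");cv2.imwrite("pics/t2.png",im[140:280,150:420][...,::-1].repeat(2,0).repeat(2,1))
i2,d2=get_image("scene");cv2.imwrite("pics/s2.png",i2[...,::-1])
X=cloud("top",d); X[d<.5]=np.nan; P=X.reshape(-1,3)
for k in D:
    c=D[k];H=V[k][2]+.023
    q=P[(np.hypot(P[:,0]-c[0],P[:,1]-c[1])<.03)&(P[:,2]>H-.009)]
    print(k,len(q),((q.max(0)+q.min(0))/2)[:2]-c,q.max(0)[2]-H)
print(observe()["time_s"],observe()["eef_pos"])
```

```text
touch down False
s4 grip 0.02763780081430147 29.3511048797518 [ 0.4 -0.8  4.1]
landed True dz 0.0008403476236710436 0.027955634558441526 [0.8 0.8 4.7]
took 9.2667
s1 104 [-0.00043592 -0.00127176] 0.009809272680925768
s2 107 [-3.78972520e-04 -5.15293289e-05] 0.006190036084331552
s3 112 [-0.00133859 -0.00050201] 0.0076669606228523535
s4 121 [ 0.00019003 -0.00158652] 0.00571228710218169
45.3333 [0.36006409 0.24997226 0.32999191]
```

View pics/s2.png

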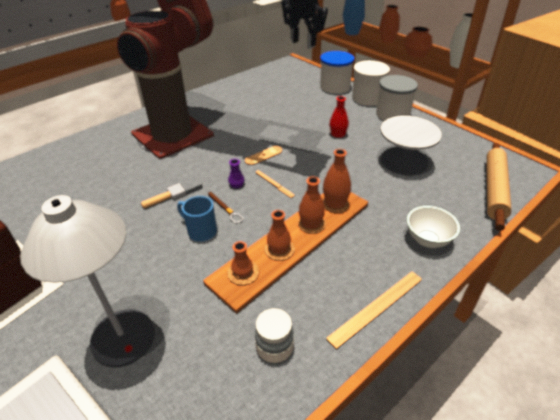

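View pics/t2.png

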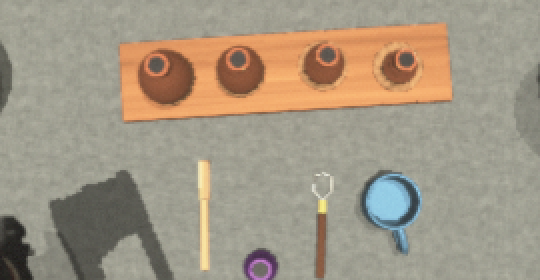

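All four vases stand upright and centred to within 2 mm, rising away from the lamp from (243,265) to (338,185) in the scene view. The mug is untouched at (200,218).

```bash
python3 -c "
from plant import *
print(job_done())"
```

```text
the job is handed in; nothing more can be done
None
```

I placed all four vases upright on their discs, shortest next to the lamp to tallest farthest away and each measured within 2 mm of where I located its disc's centre, left the mug where it stood, and handed the job in at about 45 s; no verdict was returned.

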